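# Hold a carved printing block against the proof card

### The arm

A 6-joint arm with a two-finger parallel gripper is mounted at the origin on the work surface. World frame = base frame: x ahead of the robot, y to its left, z up, the work surface at z = 0. Lengths are in m, angles in degrees, forces in N, time in s.
With the tool pointing down it reaches from about 0.375 to 0.9 m from the base axis. Payload 3.1 kg.
Tool frame: the origin (TCP) lies at the very end of the fingers, on their centre line; the grasp point (between the pads) lies 19 mm behind it; z points along the fingers, y is the line along which they close (so a half turn about z gives the same grasp; the last joint's range is limited). The gripper opens to 87 mm and grips with 3 to 60 N. Pads are 19 mm wide; open, the fingers measure 117 mm over their backs; the gripper's body (75 mm by 190 mm) begins 51 mm behind the grasp point.
Start: joints at [-10.227, 30.224, 82.088, -0, 67.689, -10.227], TCP at [0.625, 0, 0.223] pointing down, gripper open.
Joint ranges: [-176.69, 176.69], [-43.24, 126.21], [12.49, 139.97], [-82, 262], [0, 151.66], [-163.58, 163.58]. Speed limits (degrees/s): [159.86, 159.86, 180, 180, 180, 180].

### API

Orientations are given as a 3x3 rotation matrix whose columns are the frame's x, y, z axes.
In Python, from rig import bot gives the robot as it stands.
- The arm moves only by the tool jog_arm, never from a script. Its arguments are lists of equal length, an entry for each row: "hand": the gripper's target within -1 to 1 (fully open at 1, half-way at 0, shut at -1); "delta_pos": the shift along the tool's x, y, z in mm, a list of three; "twist": the turn, a rotation vector about the tool's x, y, z in rad, a list of three. A call has 1 to 20 rows; each row is the pose to reach, as a shift and turn from the pose commanded when the call began, along the tool's axes at that moment; what a row does not reach only later rows make up. A row lasts 1/8 s, in which the tool goes at most 62.5 mm and 10.7 degrees, less where a joint would pass 70% of its speed; a pose out of reach is approached as far as the arm can. A call with a gripper value outside its range is refused whole. The fingers move at their own pace and stop on an object; "newtons" is the grip in N (left out, the last holds). Time passes only in rows, so rows that repeat a pose let the fingers close. It gives the time, the measured TCP pose, the force, the opening and the grip force at its end, in the units of the state.
- bot.sense(): the state, without advancing time (a new reading comes with each control period).
- bot.snapshot(name): name is "scene" or "side" or "wrist"; returns (picture, depth): 420x560x3 uint8, blue, green, red; 420x560 float32, m along the optical axis (not along the pixel's ray), 0 where there is no reading.
- bot.get_calibration(name): a dict with "intrinsics" (3x3 intrinsics, pixels), "extrinsics" (4x4, takes a point from world to camera coordinates); the wrist camera has in their place "mount" (4x4, takes a point from camera to tool coordinates, whose origin is the TCP and whose axes are the flange's). Camera axes: x right, y down, z forward; pixel columns grow to the right and rows downward; lengths in m; the calibration is good to about 2 mm. A picture is of the moment at which its call begins: read the wrist's pose just before it. get_calibration takes no time and is no camera call.
- bot.finish_job(): hands the job in; it is judged then, once.
Trained networks look in the newest picture that a camera, given by its name, has taken for a name from the list of things; names that differ only in an ending like _2 or _b are one class to them, and where a whole thing is asked for, a point or a joint stands for the part that bears it (a point fixed in the world has none). Each returns a list of dicts, best first, with "confidence" (0 to 1); they miss things now and then, are a little off and sometimes report something else, mostly with a low value. They report only what shows in the picture. A call takes as long as a camera call. They do not tell look-alikes from the thing itself.
- bot.recognise(target, camera): "centre" ([column, row] in pixels, amid what is visible of it).
- bot.silhouettes(target, camera): "region" (420x560 bool, what is visible of it) and "centre" ([column, row] in pixels, amid what is visible of it).
The state is a dict: "time": time; "joints": joint angles; "qvel": joint speeds; "joint_efforts": joint torques, N m; "tcp_pos": TCP position; "orientation": TCP orientation; "force": force on the tool from outside, world axes, zero at the start; "wrist_torque": the same for the moment, N m; "width": finger opening in m; "finger_force": force on a finger pad.
Only numpy, scipy, OpenCV 4.12 (cv2) and the standard library are available. Lean on these libraries where they do the work, as an engineer would, in place of code of your own. Each camera call takes 0.05 s, during which the arm holds its last target. There are 200 camera calls.

### The job

The broad-rib face of the wooden printing block has been proofed; the three-rib face is next. Turn the block and stand it upright on the jig's plywood base, three ribs facing the proof card on the steel bracket and centred across the card, and let go of it; then push the carriage towards the card by its upright paddle until the block is pressed squarely to the card and the sprung pad has been pushed back 10 mm (half its travel), and finish while still holding it there. Leave the two ink jars and the charred block where they stand.

Things in the scene. Friction and masses are not known exactly. Their poses are not given: they have to be found in the camera images.
- fence: Proof card on the jig's bent steel bracket. Origin: centre of the card's face, 54 mm above the table. y points level into the card (the press direction): carriage and working space lie on its -y side; x is level along the card, z up. Card 80 x 80 mm; bracket 92 mm wide, top 98 mm above the table. At rest the pad's face is at y = -90 mm here; no walls at the sides.
- jig: The proofing jig, fixed, at a new place and yaw each time: plywood base 110 mm (x) by 280 mm (y), top 10 mm above the table, carrying bracket and carriage. Axes as the card's. Origin on the table: the card's face is 100 mm from it along +y, the paddle 75 mm along -y at rest.
- block: Loose pine printing block, about 0.16 kg, upright on the table left of the jig. 50 mm wide (x), 60 mm deep over its ribs (y), 80 mm high. Origin at its centre, 40 mm above its underside. +y face: three narrow upright ribs, 8 mm wide, 20 mm apart, 5 mm proud. -y face: one broad rib, 24 mm wide, 5 mm proud. Ribs run full height, seen from above. The x faces, 50 mm apart, are flat: grip there.
- ribs (a point): Middle of the plane of the three ribs' outer faces, 30 mm from the block's centre along its +y, at half height. Same axes as the block. It ends at the card's face.
- handle (a point): Grip point of the carriage's upright wooden paddle, on its mid-plane, 84 mm above the table. Paddle 40 mm wide along x, 14 mm thick along y (pinch across this from above), free from 50 to 110 mm above the table. Axes as the card's. It moves with the carriage along y; at rest it is 175 mm from the card's face.
- carriage (a joint): Travel of the sprung aluminium carriage towards the card, m: 0 at rest, at most 0.056. Its return spring (1.6 N plus 0.08 N per mm) drives it back when let go. With the block in between, pad, block and card all touch after 30 mm; each further mm pushes the pad back 1 mm, so about 0.040 is wanted.
- pad (a joint): How far the sprung rubber pad on the carriage's nose (44 mm wide, 50 mm high) is pushed back into the carriage, m: 0 at rest, at most 0.020; 0.010 is wanted. Its spring takes 3.5 N to start plus 0.7 N per mm: 10.5 N at 10 mm (some of it is lost to friction under the block). A brass tail pin comes out of the carriage's rear by the same amount.
- jar_near: Loose lidded glass ink jar, 58 mm across, 78 mm high, on the robot's side of the jig; origin at the centre of its underside. Leave it.
- jar_far: The same kind of jar, beyond the jig; origin at the centre of its underside. Leave it.
- charred: Loose black charred wood block with a rounded top, 70 x 80 mm, 85 mm high, to the robot's right of the jig; origin at the centre of its underside. Leave it.
Mind the look-alikes: they are no part of the job. Leave any pink or purple look-alike of the block alone.

How it is judged (in metres and radians):
On the way:
1. the block stands upright on the jig's base between pad and card, three ribs towards the card, let go, with the pad not yet pressed (x of ribs in the frame of fence between -0.025 and 0.025 m and angle between block's own z axis and vertical below 0.08 rad and z of block in the frame of fence between -0.01 and 0.002 m and contact force between the fingers and block below 0.3 N and y of ribs in the frame of fence between -0.035 and 0.003 m and angle between the y axis of block and the y axis of fence, either way round below 0.35 rad and value of joint pad below 0.003 m), for 0.2 s.
At the end, for the whole second after the job is handed in: Fingers still holding the paddle, pad pushed back 10 mm (+-4); block untouched by the fingers, at rest, upright on the base, three ribs on the card (4 mm, square within 0.08 rad), centred across it within 10 mm, pressed with over 2 N (x of ribs in the frame of fence between -0.01 and 0.01 m and angle between block's own z axis and vertical below 0.08 rad and z of block in the frame of fence between -0.01 and 0.002 m and contact force between the fingers and block below 0.3 N and y of ribs in the frame of fence between -0.004 and 0.004 m and angle between the y axis of block and the y axis of fence, either way round below 0.08 rad and value of joint pad between 0.006 and 0.014 m and velocity of joint pad below 0.01 m/s and contact force between block and fence above 2 N and contact force between the fingers and carriage above 1 N and linear speed of block below 0.01 m/s); the arm keeps its last pose, push and grip.
It fails at once if the near ink jar is shifted more than 25 mm or tipped (distance of jar_near from where it was at the start of the episode above 0.025 m or angle between jar_near's own z axis and vertical above 0.3 rad).
It fails at once if the far ink jar is shifted more than 25 mm or tipped (distance of jar_far from where it was at the start of the episode above 0.025 m or angle between jar_far's own z axis and vertical above 0.3 rad).
It fails at once if the charred block is shifted more than 25 mm or tipped (distance of charred from where it was at the start of the episode above 0.025 m or angle between charred's own z axis and vertical above 0.3 rad).
It also fails if it takes over 58 s, if anything falls off the work surface, if the arm or the gripper's body presses on something with over 40 N, if the wrist force passes 120 N, or if a joint passes its speed limit or range.

## Working session

There is one attempt and no reset: what is moved stays moved. The work goes in short steps, Python scripts to look and compute and a tool call to move; the robot and the scene stay as the last step left them, time stands still between calls to the robot, and variables do not carry over. Pictures are saved under pics/ and viewed, at most 10 in all, crops included, and the job is handed in when it is done.

Besides the shell and the picture viewer there is one more tool, called after "Emit:" as name(argument=value, ...) on one line, values as JSON. jog_arm: Moves the arm, as the interface text tells. Its arguments: {"type":"object","properties":{"hand":{"type":"array"},"delta_pos":{"type":"array"},"twist":{"type":"array"},"newtons":{"type":"number"}},"required":["hand","delta_pos","twist"]}

```bash
mkdir -p pics; cat > h.py <<'E'
import numpy as np, cv2
from rig import bot
def cloud(cam,depth):
    c=bot.get_calibration(cam);K=np.array(c["intrinsics"])
    v,u=np.mgrid[:420,:560]
    p=np.stack([(u-K[0,2])/K[0,0]*depth,(v-K[1,2])/K[1,1]*depth,depth],-1)
    if "extrinsics" in c: T=np.linalg.inv(np.array(c["extrinsics"]))
    else:
        s=bot.sense();W=np.eye(4);W[:3,:3]=np.array(s["orientation"]);W[:3,3]=s["tcp_pos"];T=W@np.array(c["mount"])
    return p@T[:3,:3].T+T[:3,3]
E
python3 - <<'E'
from h import *
print(bot.sense())
ims=[]
for cam in("scene","side"):
    im,d=bot.snapshot(cam);np.savez(cam+"0.npz",im=im,d=d);cv2.imwrite(f"pics/{cam}0.png",im)
    P=cloud(cam,d)
    for t in("block","fence","handle","jar_near","jar_far","charred"):
        for r in bot.silhouettes(t,cam)[:3]:
            m=r["region"]&(d>0);q=P[m]
            print(cam,t,round(r["confidence"],2),np.round(r["centre"]),m.sum(),np.round(np.median(q,0),3) if m.any() else 0, np.round(np.percentile(q,[2,98],axis=0),3).tolist() if m.any() else 0)
E
```

```text
{'time': 0.0, 'joints': array([-1.02271751e+01,  3.02777580e+01,  8.21581031e+01,  4.93015530e-04,
        6.76884919e+01, -1.02252957e+01]), 'qvel': array([-2.20308569e-02,  3.33439549e-02, -1.26824529e-02,  9.14885623e-05,
        1.14846413e-01,  4.56487592e-02]), 'joint_efforts': array([-5.45745443e-04, -4.40045428e+01, -1.76593530e+01,  6.32597599e-02,
        5.83207863e-02, -1.53719384e-04]), 'tcp_pos': array([6.24255451e-01, 1.67590873e-04, 2.21575058e-01]), 'orientation': array([[ 3.64963048e-05,  9.99997721e-01, -2.13447044e-03],
       [ 9.99999922e-01, -3.56571390e-05,  3.93186141e-04],
       [ 3.93109136e-04, -2.13448462e-03, -9.99997645e-01]]), 'force': array([-0.02634172,  0.15567434, -0.63588406]), 'wrist_torque': array([-0.04613018, -0.02197592,  0.01969958]), 'finger_force': 0.0, 'width': 0.08709939272653994}
scene block 0.89 [355. 129.] 380 [0.522 0.311 0.069] [[0.497, 0.295, 0.006], [0.533, 0.343, 0.082]]
scene block 0.84 [388. 122.] 859 [0.577 0.394 0.061] [[0.539, 0.375, 0.002], [0.605, 0.433, 0.082]]
scene block 0.71 [347. 155.] 425 [0.567 0.215 0.078] [[0.537
[... 667 characters left out ...]
0.69 [193. 135.] 791 [0.398 0.302 0.062] [[0.37, 0.297, 0.005], [0.426, 0.344, 0.083]]
side fence 0.8 [303. 187.] 1089 [0.632 0.057 0.059] [[0.589, 0.054, 0.012], [0.677, 0.063, 0.099]]
side handle 0.64 [319. 242.] 1620 [ 0.624 -0.125  0.046] [[0.596, -0.15, 0.018], [0.658, -0.039, 0.111]]
side handle 0.29 [303. 186.] 1083 [0.632 0.057 0.06 ] [[0.589, 0.054, 0.012], [0.678, 0.08, 0.099]]
side jar_near 0.58 [214. 252.] 1071 [ 0.408 -0.086  0.061] [[0.38, -0.098, 0.0], [0.436, -0.025, 0.081]]
side jar_far 0.82 [305. 133.] 471 [0.684 0.236 0.044] [[0.66, 0.228, 0.006], [0.712, 0.258, 0.08]]
side charred 0.97 [279. 394.] 2120 [ 0.461 -0.389  0.081] [[0.428, -0.426, 0.053], [0.495, -0.35, 0.087]]
```

View pics/scene0.png

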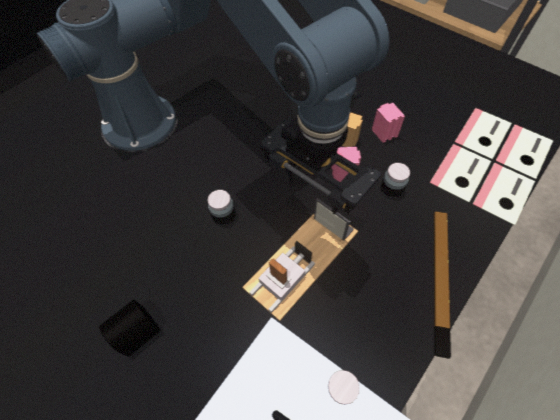

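View pics/side0.png

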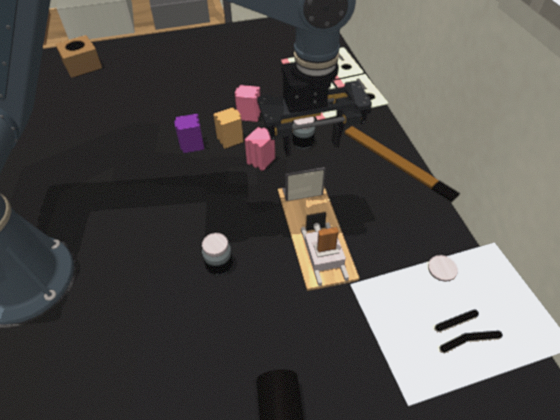

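The scene view shows the pine block at (355,129), mostly hidden behind the arm. The side view shows it at (228,128), with pink and purple look-alikes around it. The jig runs from the card at (303,186) to the paddle at (325,240). I'll get the wrist mount and estimates for the pine block and jig next.

```bash
python3 - <<'E'
from h import *
print(np.round(bot.get_calibration("wrist")["mount"],3)); print(np.round(bot.get_calibration("wrist")["intrinsics"]))
for cam in("scene","side"):
    f=np.load(cam+"0.npz");P=cloud(cam,f["d"]);h=cv2.cvtColor(f["im"],cv2.COLOR_BGR2HSV)
    near=(abs(P[...,0]-.52)<.09)&(abs(P[...,1]-.31)<.08)&(P[...,2]>.01)&(P[...,2]<.09)
    m=near&(h[...,0]>8)&(h[...,0]<28)&(h[...,1]>90)&(h[...,2]>60)
    t=m&(P[...,2]>.074)
    print(cam,m.sum(),t.sum(),np.round(np.percentile(P[m],[1,50,99],axis=0),3).tolist(),cv2.minAreaRect((P[t][:,:2]*1000).astype(np.float32)))
    # base plywood
    b=(P[...,2]>.006)&(P[...,2]<.014)&(abs(P[...,0]-.63)<.14)&(abs(P[...,1]+.05)<.2)&(h[...,1]>60)&(h[...,2]>90)
    print("base",b.sum(),cv2.minAreaRect((P[b][:,:2]*1000).astype(np.float32)))
E
```

```text
[[ 0.001 -0.97  -0.245  0.066]
 [ 1.     0.001  0.002  0.   ]
 [-0.001 -0.245  0.97  -0.162]
 [ 0.     0.     0.     1.   ]]
[[305.   0. 282.]
 [  0. 305. 208.]
 [  0.   0.   1.]]
scene 371 183 [[0.494, 0.296, 0.012], [0.522, 0.313, 0.073], [0.534, 0.346, 0.082]] ((516.6672973632812, 323.1414489746094), (33.77298355102539, 54.92584228515625), 27.19256591796875)
base 3023 ((630.6060791015625, -40.13824462890625), (280.4226379394531, 110.8226089477539), 88.1361083984375)
side 813 323 [[0.469, 0.289, 0.011], [0.5, 0.301, 0.064], [0.533, 0.344, 0.084]] ((503.8912048339844, 320.096923828125), (61.18598175048828, 56.872535705566406), 14.020526885986328)
base 2601 ((631.0404052734375, -40.36967468261719), (279.89190673828125, 110.95262145996094), 88.08251190185547)
```

Emit:
jog_arm(hand=[1, 1, 1, 1, 1, 1, 1], delta_pos=[[55, -24, -10], [110, -48, -20], [165, -72, -30], [220, -96, -40], [270, -120, -50], [270, -120, -50], [270, -120, -50]], twist=[[0, 0, 0], [0, 0, 0], [0, 0, 0], [0, 0, 0], [0, 0, 0], [0, 0, 0], [0, 0, 0]])

```text
time: 1.58
tcp_pos: [0.505, 0.2699, 0.2726]
orientation: [[-0.001, 1.0, 0.0], [1.0, 0.001, -0.001], [-0.001, 0.0, -1.0]]
force: [1.0, 0.4, -0.7]
width: 0.0871
finger_force: 0.0
```

```bash
python3 - <<'E'
from h import *
for c in("wrist","scene","side"):
    im,d=bot.snapshot(c);np.savez(c+"1.npz",im=im,d=d,P=cloud(c,d));cv2.imwrite(f"pics/{c}1.png",im)
    if c=="wrist": cv2.imwrite("pics/wrist1z.png",im)
s=bot.sense();print(s["tcp_pos"],s["joints"])
out=[]
for c in("wrist","scene","side"):
    f=np.load(c+"1.npz");P=f["P"];h=cv2.cvtColor(f["im"],cv2.COLOR_BGR2HSV)
    top=(P[...,2]>.074)&(P[...,2]<.088)&(abs(P[...,0]-.52)<.12)&(abs(P[...,1]-.30)<.15)
    # rasterised top view
    g=np.zeros((300,300,3),np.uint8)
    for (x,y,z),col in zip(P[top],f["im"][top]):
        i,j=int((x-.40)*1250),int((y-.17)*1250)
        if 0<=i<300 and 0<=j<300: cv2.circle(g,(j,i),1,col.tolist(),-1)
    out.append(g)
    m=top&(h[...,0]>8)&(h[...,0]<28)&(h[...,1]>90)&(h[...,2]>60)
    print(c,m.sum(),cv2.minAreaRect((P[m][:,:2]*1000).astype(np.float32)))
    b=(P[...,2]>.006)&(P[...,2]<.014)&(abs(P[...,0]-.63)<.14)&(abs(P[...,1]+.05)<.2)&(h[...,1]>60)&(h[...,2]>90)
    if b.sum()>100: print("base",b.sum(),cv2.minAreaRect((P[b][:,:2]*1000).astype(np.float32)))
cv2.imwrite("pics/top1.png",cv2.resize(np.hstack(out),(800,267)))
E
```

```text
[0.50558677 0.2687266  0.27217682] [ 1.68233744e+01  2.30537934e+01  8.63242537e+01 -2.03936620e-02
  7.06568173e+01  1.69461140e+01]
wrist 2131 ((504.44775390625, 319.16851806640625), (60.01546096801758, 49.97187805175781), 13.993017196655273)
base 313 ((613.68408203125, 81.0880126953125), (39.40573501586914, 64.69194030761719), 89.04080963134766)
scene 342 ((502.2218017578125, 319.1542663574219), (60.748451232910156, 53.116493225097656), 14.896690368652344)
base 3015 ((630.2174682617188, -40.204376220703125), (279.9587097167969, 111.42295837402344), 88.20384979248047)
side 323 ((503.1263122558594, 320.74554443359375), (61.44451141357422, 55.459293365478516), 14.277311325073242)
base 2615 ((631.06201171875, -39.55961608886719), (281.9231872558594, 110.71855163574219), 88.20503234863281)
```

View pics/wrist1.png

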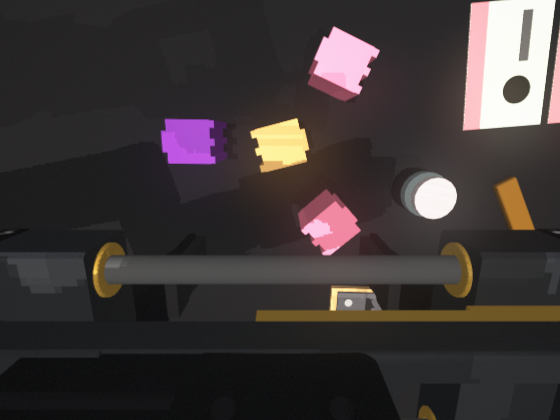

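View pics/top1.png

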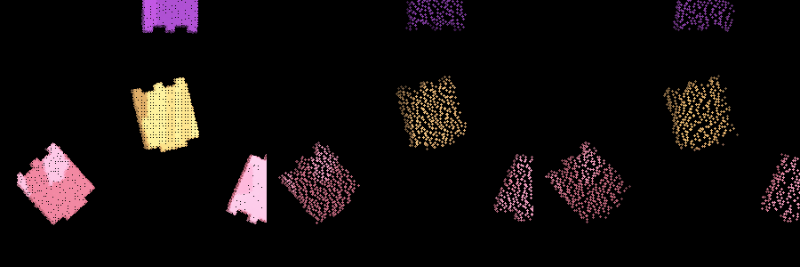

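The wrist view shows the pine block at (280,145), with its three rib notches on the left (world −x) and the broad rib on the right. The top views agree: the centre is about (504,319) mm and the yaw axis is 14°. Next I turn the tool +104° about vertical and go down.

Emit:
jog_arm(hand=[1, 1, 1, 1, 1, 1, 1, 1, 1, 1, 1, 1], delta_pos=[[5, 0, 10], [10, 0, 20], [15, 0, 30], [20, 0, 40], [25, 0, 50], [30, 0, 60], [35, 0, 75], [40, 0, 90], [45, -1, 105], [50, -1, 120], [50, -1, 120], [50, -1, 120]], twist=[[0, 0, -0.18], [0, 0, -0.36], [0, 0, -0.54], [0, 0, -0.72], [0, 0, -0.9], [0, 0, -1.08], [0, 0, -1.26], [0, 0, -1.44], [0, 0, -1.62], [0, 0, -1.8], [0, 0, -1.815], [0, 0, -1.815]])

```text
time: 3.22
tcp_pos: [0.5047, 0.3193, 0.1528]
orientation: [[-0.971, -0.238, 0.0], [-0.238, 0.971, 0.0], [-0.0, -0.0, -1.0]]
force: [0.3, 0.5, -0.3]
width: 0.0869
finger_force: 0.0
```

```bash
python3 - <<'E'
from h import *
im,d=bot.snapshot("wrist");P=cloud("wrist",d);s=bot.sense();R=s["orientation"];h=cv2.cvtColor(im,cv2.COLOR_BGR2HSV)
cv2.imwrite("pics/wrist2.png",im)
print(s["tcp_pos"],np.round(R,3))
m=(P[...,2]>.074)&(P[...,2]<.088)&(abs(P[...,0]-.505)<.06)&(abs(P[...,1]-.32)<.06)&(h[...,0]>8)&(h[...,0]<28)&(h[...,1]>90)&(h[...,2]>60)
r=cv2.minAreaRect((P[m][:,:2]*1000).astype(np.float32));print(m.sum(),r)
print("to go tool:",(np.r_[np.array(r[0])/1000,.036]-s["tcp_pos"])@R*1000)
# rib profile: distance extents along block axis
a=np.radians(14);u=np.array([np.cos(a),np.sin(a)]);v=np.array([-u[1],u[0]]);f=np.load("wrist1.npz");Q=f["P"][(f["P"][...,2]>.074)&(f["P"][...,2]<.088)]
Q=Q[:,:2]*1000-[504.4,319.2];A=Q@u;B=Q@v
for b in range(-24,25,4):
    k=abs(B-b)<2;k&=abs(A)<34;print(b,A[k].min().round(1),A[k].max().round(1))
E
```

```text
[0.50477735 0.31951432 0.15307606] [[-0.971 -0.239  0.001]
 [-0.239  0.971  0.   ]
 [-0.001  0.    -1.   ]]
3937 ((503.90802001953125, 320.7850646972656), (59.842166900634766, 50.031124114990234), 14.343120574951172)
to go tool: [  0.65236329   1.43419591 117.07557973]
-24 -29.7 24.2
-20 -29.8 25.1
-16 -29.3 24.9
-12 -24.2 29.5
-8 -24.7 30.0
-4 -29.2 29.8
0 -29.6 29.7
4 -30.0 30.0
8 -24.9 29.9
12 -24.7 29.8
16 -29.7 24.9
20 -29.8 24.7
24 -28.9 24.6
```

The profile confirms that the three ribs are on the −u side. Now descend and grip.

Emit:
jog_arm(hand=[1, 1, 1, 1, 1, -1, -1, -1, -1, -1, -1, -1], delta_pos=[[0, 1, 40], [0, 1, 75], [0, 1, 105], [0, 1, 117], [0, 1, 117], [0, 1, 117], [0, 1, 117], [0, 1, 117], [0, 1, 117], [0, 1, 110], [0, 1, 60], [0, 1, 0]], twist=[[0, 0, 0], [0, 0, 0], [0, 0, 0], [0, 0, 0], [0, 0, 0], [0, 0, 0], [0, 0, 0], [0, 0, 0], [0, 0, 0], [0, 0, 0], [0, 0, 0], [0, 0, 0]], newtons=25)

```text
time: 4.78
tcp_pos: [0.5026, 0.3205, 0.1526]
orientation: [[-0.97, -0.242, -0.004], [-0.242, 0.97, -0.001], [0.004, -0.001, -1.0]]
force: [1.9, 1.1, -0.9]
width: 0.0497
finger_force: 25.0
```

Emit:
jog_arm(hand=[-1, -1, -1, -1, -1, -1, -1, -1, -1, -1, -1, -1, -1], delta_pos=[[-5, -32, -20], [-10, -65, -40], [-15, -97, -40], [-20, -130, -40], [-25, -162, -40], [-30, -195, -40], [-35, -227, -40], [-40, -260, -40], [-45, -292, -40], [-52, -325, -40], [-52, -325, -40], [-52, -325, -40], [-52, -325, -40]], twist=[[0, 0, 0.18], [0, 0, 0.36], [0, 0, 0.54], [0, 0, 0.72], [0, 0, 0.9], [0, 0, 1.08], [0, 0, 1.26], [0, 0, 1.44], [0, 0, 1.62], [0, 0, 1.8], [0, 0, 1.85], [0, 0, 1.85], [0, 0, 1.85]])

```text
time: 6.4
tcp_pos: [0.6322, 0.0187, 0.1924]
orientation: [[0.034, 0.999, -0.001], [0.999, -0.034, 0.0], [0.0, -0.001, -1.0]]
force: [0.3, -0.1, -2.1]
width: 0.05
finger_force: 25.0
```

```bash
python3 - <<'E'
from h import *
for c in("wrist","scene","side"):
    im,d=bot.snapshot(c);P=cloud(c,d);h=cv2.cvtColor(im,cv2.COLOR_BGR2HSV);np.savez(c+"3.npz",im=im,d=d,P=P)
    cv2.imwrite(f"pics/{c}3.png",im)
    b=(P[...,2]>.005)&(P[...,2]<.015)&(abs(P[...,0]-.63)<.14)&(abs(P[...,1]+.05)<.2)&(h[...,1]>60)&(h[...,2]>70)
    if b.sum()>50: print(c,"base",b.sum(),cv2.minAreaRect((P[b][:,:2]*1000).astype(np.float32)))
    t=(P[...,2]>.1)&(P[...,2]<.115)&(abs(P[...,0]-.63)<.05)&(abs(P[...,1]+.11)<.05)
    if t.sum()>10: print(c,"paddle",t.sum(),cv2.minAreaRect((P[t][:,:2]*1000).astype(np.float32)))
    t=(P[...,2]>.088)&(P[...,2]<.102)&(abs(P[...,0]-.63)<.07)&(abs(P[...,1]-.06)<.03)
    if t.sum()>10: print(c,"bracket top",t.sum(),cv2.minAreaRect((P[t][:,:2]*1000).astype(np.float32)))
    t=(P[...,2]>.03)&(P[...,2]<.085)&(abs(P[...,0]-.63)<.03)&(abs(P[...,1]-.06)<.02)
    if t.sum()>10: q=P[t];k=np.polyfit(q[:,0],q[:,1],1);print(c,"card",t.sum(),"slope",k[0],"y at .633",np.polyval(k,.633),np.median(q,0))
s=bot.sense();print(s["tcp_pos"],np.round(s["orientation"],3),s["width"])
E
```

```text
wrist base 1822 ((635.3338012695312, 49.398502349853516), (98.36563873291016, 110.37599182128906), 88.14029693603516)
wrist bracket top 964 ((635.3555908203125, 59.387489318847656), (7.236207008361816, 91.35393524169922), 88.13339233398438)
wrist card 347 slope 0.02112555513629331 y at .633 0.06517808913438836 [0.63506233 0.06327796 0.04831329]
scene base 3037 ((630.4644775390625, -39.64176940917969), (281.6592712402344, 110.99238586425781), 88.12853240966797)
scene paddle 153 ((628.1649780273438, -120.13494110107422), (14.676892280578613, 39.9893913269043), 89.45872497558594)
scene bracket top 90 ((660.4677124023438, 57.37440490722656), (38.92425537109375, 8.908873558044434), 0.07536786794662476)
scene card 138 slope -0.030132660463585318 y at .633 0.05498059837316242 [0.64555929 0.05470126 0.05564662]
side base 2644 ((631.1956176757812, -41.127166748046875), (279.8401794433594, 110.80571746826172), 88.02496337890625)
side paddle 167 ((628.2333374023438, -119.92831420898438), (15.176253318786621, 39.819664001464844), 86.10759735107422)
side bracket top 95 ((631.97412109375, 57.7164192199707), (10.68709659576416, 87.39441680908203), 85.04425811767578)
side card 402 slope -0.03509796658940897 y at .633 0.05635532425296135 [0.63006429 0.05649773 0.05744   ]
[0.63251879 0.01878193 0.19261276] [[ 0.034  0.999 -0.   ]
 [ 0.999 -0.034  0.   ]
 [ 0.    -0.    -1.   ]] 0.04967876315411056
```

View pics/wrist3.png

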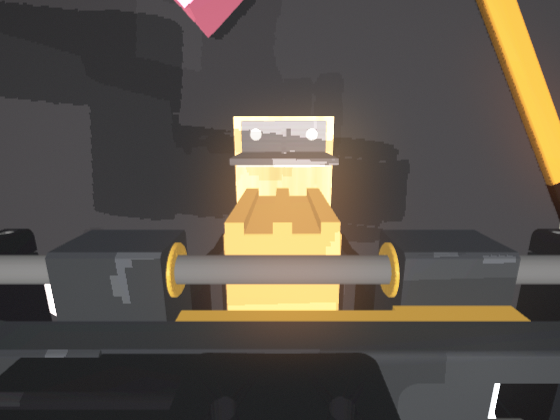

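The wrist view shows the held block with its three ribs (two grooves at 255 and 305, row 195) facing the bracket at (283,158). The card face is at about y = 55.5 mm and the card centre at about x = 634.6. Next I lower the block.

Emit:
jog_arm(hand=[-1, -1, -1, -1, -1, -1, -1, -1], delta_pos=[[-5, 1, 0], [-5, 1, 40], [-5, 1, 80], [-5, 1, 110], [-5, 1, 130], [-5, 1, 140], [-5, 1, 145], [-5, 1, 146]], twist=[[0, 0, 0], [0, 0, 0], [0, 0, 0], [0, 0, 0], [0, 0, 0], [0, 0, 0], [0, 0, 0], [0, 0, 0]])

```text
time: 7.55
tcp_pos: [0.6335, 0.013, 0.0484]
orientation: [[0.035, 0.999, -0.0], [0.999, -0.035, -0.0], [-0.0, -0.0, -1.0]]
force: [-3.8, -0.5, 9.0]
width: 0.05
finger_force: 25.0
```

Emit:
jog_arm(hand=[-1, 0.6, 0.6, 0.6, 0.6, 0.6, 0.6, 0.6, 0.6], delta_pos=[[0, 0, 0], [0, 0, -1], [0, 0, -1], [0, 0, -1], [0, 0, -10], [0, 0, -50], [0, 0, -100], [0, 0, -145], [0, 0, -145]], twist=[[0, 0, 0], [0, 0, 0], [0, 0, 0], [0, 0, 0], [0, 0, 0], [0, 0, 0], [0, 0, 0], [0, 0, 0], [0, 0, 0]])

```text
time: 8.68
tcp_pos: [0.6368, 0.0128, 0.1968]
orientation: [[0.035, 0.999, 0.011], [0.999, -0.035, -0.002], [-0.001, 0.011, -1.0]]
force: [0.2, -0.6, -0.6]
width: 0.0697
finger_force: 0.0
```

```bash
python3 - <<'E'
from h import *
for c in("wrist","scene","side"):
    im,d=bot.snapshot(c);P=cloud(c,d);h=cv2.cvtColor(im,cv2.COLOR_BGR2HSV);cv2.imwrite(f"pics/{c}4.png",im)
    t=(P[...,2]>.083)&(P[...,2]<.094)&(abs(P[...,0]-.633)<.04)&(abs(P[...,1]-.015)<.036)&(h[...,0]>8)&(h[...,0]<28)&(h[...,1]>70)
    if t.sum()>10: print(c,"block",t.sum(),P[t][:,2].mean(),cv2.minAreaRect((P[t][:,:2]*1000).astype(np.float32)))
    t=(P[...,2]>.1)&(P[...,2]<.115)&(abs(P[...,0]-.63)<.05)&(abs(P[...,1]+.11)<.05)
    if t.sum()>10: print(c,"paddle",t.sum(),cv2.minAreaRect((P[t][:,:2]*1000).astype(np.float32)))
    t=(P[...,2]>.094)&(P[...,2]<.102)&(abs(P[...,0]-.63)<.07)&(abs(P[...,1]-.06)<.03)
    if t.sum()>10: print(c,"bracket top",t.sum(),cv2.minAreaRect((P[t][:,:2]*1000).astype(np.float32)))
s=bot.sense();print(s["tcp_pos"],np.round(s["joints"],1),s["width"],s["time"])
E
```

```text
wrist block 3217 0.08728238181432217 ((631.8906860351562, 12.191843032836914), (60.61105728149414, 49.9700927734375), 88.09589385986328)
wrist bracket top 743 ((633.0653686523438, 59.955081939697266), (6.0071892738342285, 91.37825012207031), 88.0438461303711)
scene block 560 0.08966156652947349 ((632.3424682617188, 10.823802947998047), (60.56648254394531, 51.504310607910156), 89.82976531982422)
scene paddle 151 ((628.5660400390625, -119.7756118774414), (14.927905082702637, 39.58696746826172), 87.7164535522461)
scene bracket top 120 ((633.9288330078125, 58.205169677734375), (9.272688865661621, 91.396484375), 89.05413818359375)
side block 489 0.09018574900857895 ((632.7371215820312, 12.399377822875977), (62.87886047363281, 50.04928207397461), 87.98600769042969)
side paddle 167 ((628.3140869140625, -120.51687622070312), (15.965493202209473, 39.471309661865234), 84.1230239868164)
side bracket top 141 ((634.9393310546875, 59.72996520996094), (10.500964164733887, 92.72329711914062), 88.22978210449219)
[0.63277462 0.01329668 0.19101138] [-8.9 32.9 82.6 -0.  64.6 -6.9] 0.06974634288501849 8.825
```

View pics/side4.png

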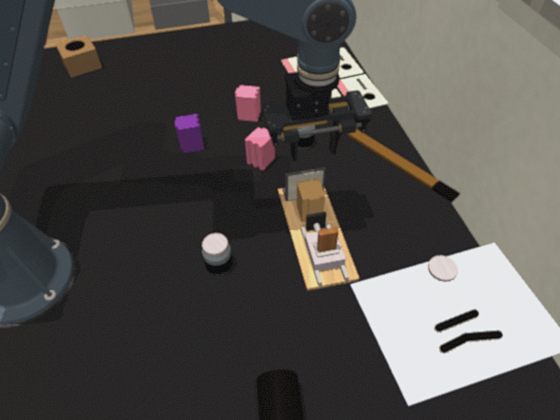

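The side view shows the block standing in the jig, at (311,200), between the pad and the card. Wrist measurements put it 0.4 mm off centre and square. Now to the paddle.

Emit:
jog_arm(hand=[0.3, 0.3, 0.3, 0.3, 0.3, 0.3, 0.3, 0.3, 0.3, 0.3, 0.3], delta_pos=[[-15, 0, 0], [-30, 0, 0], [-45, 0, 0], [-60, 0, 0], [-75, 0, 0], [-90, 0, 0], [-105, 0, 0], [-120, 0, 0], [-133, 0, 0], [-133, 0, 0], [-133, 0, 0]], twist=[[0, 0, -0.18], [0, 0, -0.36], [0, 0, -0.54], [0, 0, -0.72], [0, 0, -0.9], [0, 0, -1.08], [0, 0, -1.26], [0, 0, -1.44], [0, 0, -1.573], [0, 0, -1.573], [0, 0, -1.573]])

```text
time: 10.2
tcp_pos: [0.6283, -0.1191, 0.1903]
orientation: [[-0.999, 0.035, -0.002], [0.035, 0.999, 0.001], [0.002, 0.001, -1.0]]
force: [0.1, 1.5, 1.1]
width: 0.0562
finger_force: 0.0
```

```bash
python3 - <<'E'
from h import *
im,d=bot.snapshot("wrist");P=cloud("wrist",d);s=bot.sense();cv2.imwrite("pics/wrist5.png",im);R=s["orientation"]
t=(P[...,2]>.104)&(P[...,2]<.116)&(abs(P[...,0]-.63)<.035)&(abs(P[...,1]+.12)<.02)
r=cv2.minAreaRect((P[t][:,:2]*1000).astype(np.float32));print(t.sum(),r)
print(s["tcp_pos"],np.round(R,3),s["width"],s["time"],(np.r_[np.array(r[0])/1000,.065]-s["tcp_pos"])@R*1000)
E
```

```text
777 ((629.6116943359375, -118.60209655761719), (13.54719066619873, 39.353057861328125), 87.78111267089844)
[ 0.62844284 -0.11896344  0.19064693] [[-0.999  0.034 -0.002]
 [ 0.034  0.999  0.001]
 [ 0.002  0.001 -1.   ]] 0.05668399103350336 10.25 [ -1.37871115   0.28504203 125.64500252]
```

View pics/wrist5.png

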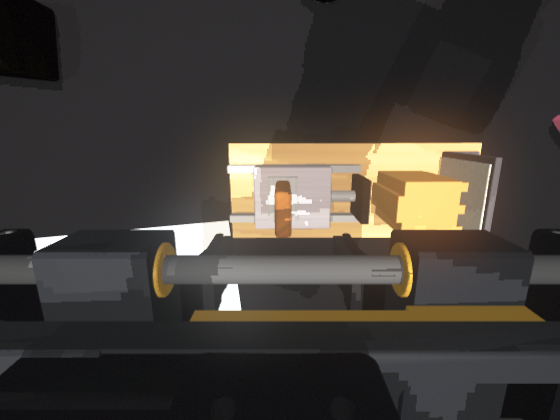

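The paddle, at (283,208), lies midway between the fingers, and the block and card are to the right. Descend and pinch.

Emit:
jog_arm(hand=[0.3, 0.3, 0.3, 0.3, 0.3, -1, -1, -1, -1, -1], delta_pos=[[-1, 0, 40], [-1, 0, 80], [-1, 0, 110], [-1, 0, 125], [-1, 0, 125], [-1, 0, 125], [-1, 0, 125], [-1, 0, 125], [-1, 0, 125], [-1, 0, 125]], twist=[[0, 0, 0], [0, 0, 0], [0, 0, 0], [0, 0, 0], [0, 0, 0], [0, 0, 0], [0, 0, 0], [0, 0, 0], [0, 0, 0], [0, 0, 0]], newtons=30)

```text
time: 11.5
tcp_pos: [0.63, -0.1194, 0.0667]
orientation: [[-0.999, 0.033, 0.0], [0.033, 0.999, 0.001], [-0.0, 0.001, -1.0]]
force: [1.5, 10.6, 3.6]
width: 0.0145
finger_force: 5.9
```

Emit:
jog_arm(hand=[-1, -1, -1, -1, -1, -1, -1, -1, -1, -1], delta_pos=[[0, 0, 0], [0, 0, 0], [0, 3, 0], [0, 6, 0], [0, 10, 0], [0, 14, 0], [0, 18, 0], [0, 22, 0], [0, 25, 0], [0, 25, 0]], twist=[[0, 0, 0], [0, 0, 0], [0, 0, 0], [0, 0, 0], [0, 0, 0], [0, 0, 0], [0, 0, 0], [0, 0, 0], [0, 0, 0], [0, 0, 0]])

```text
time: 12.75
tcp_pos: [0.6308, -0.095, 0.0667]
orientation: [[-0.999, 0.032, 0.0], [0.032, 0.999, -0.001], [-0.0, -0.001, -1.0]]
force: [-1.7, -4.4, 3.0]
width: 0.0138
finger_force: 30.0
```

```bash
cat > m.py <<'E'
from h import *
import sys
s=bot.sense();print(s["tcp_pos"],s["force"],s["width"],s["finger_force"],s["time"])
for c in("scene","side","wrist"):
    im,d=bot.snapshot(c);P=cloud(c,d);h=cv2.cvtColor(im,cv2.COLOR_BGR2HSV);cv2.imwrite(f"pics/{c}{sys.argv[1]}.png",im)
    J=(P-[.6282,-.1195-0.0,0])@np.array([[.9994,.0331,0],[-.0331,.9994,0],[0,0,1]])  # jig axes, origin at paddle rest
    J[...,1]-=.175   # card frame
    t=(P[...,2]>.083)&(P[...,2]<.094)&(abs(J[...,0])<.04)&(J[...,1]>-.09)&(J[...,1]<-.001)&(h[...,0]>8)&(h[...,0]<28)&(h[...,1]>70)
    if t.sum()>10: print(c,"block",t.sum(),cv2.minAreaRect((J[t][:,:2]*1000).astype(np.float32)),np.percentile(J[t][:,1],[1,99])*1000)
    t=(P[...,2]>.094)&(P[...,2]<.104)&(abs(J[...,0])<.06)&(abs(J[...,1])<.015)
    if t.sum()>10: print(c,"bracket top",t.sum(),cv2.minAreaRect((J[t][:,:2]*1000).astype(np.float32)))
E
python3 m.py 6
```

```text
[ 0.63077994 -0.09497716  0.06669589] [-1.71715381 -4.38775157  3.04183846] 0.013838220052856773 30.000896849669516 12.75
scene block 150 ((1.3865032196044922, -35.79503631591797), (48.99533462524414, 60.95326614379883), 0.7483811974525452) [-66.31624974  -7.08471685]
scene bracket top 133 ((-0.14225006103515625, 3.3927078247070312), (91.0967025756836, 9.05925178527832), 0.11576511710882187)
side block 70 ((-14.15898323059082, -34.08897399902344), (21.328996658325195, 52.70137405395508), 0.690850555896759) [-60.2703442   -9.69930017]
side bracket top 43 ((-32.795860290527344, 2.493302345275879), (8.909723281860352, 25.493824005126953), 87.9014892578125)
wrist block 5019 ((1.5310554504394531, -41.17759323120117), (51.413299560546875, 51.73585510253906), 0.03278356418013573) [-65.81818742 -19.87665673]
```

Emit:
jog_arm(hand=[-1, -1, -1, -1], delta_pos=[[0, 1, 0], [0, 3, 0], [0, 4, 0], [0, 4, 0]], twist=[[0, 0, 0], [0, 0, 0], [0, 0, 0], [0, 0, 0]])

```text
time: 13.4
tcp_pos: [0.6309, -0.0913, 0.0667]
orientation: [[-0.999, 0.033, 0.0], [0.033, 0.999, -0.001], [-0.0, -0.001, -1.0]]
force: [-2.3, -4.9, 4.9]
width: 0.0139
finger_force: 30.0
```

Emit:
jog_arm(hand=[-1, -1, -1, -1], delta_pos=[[0, 1, 0], [0, 3, 0], [0, 4, 0], [0, 4, 0]], twist=[[0, 0, 0], [0, 0, 0], [0, 0, 0], [0, 0, 0]])

```text
time: 13.9
tcp_pos: [0.631, -0.0881, 0.0667]
orientation: [[-0.999, 0.032, -0.0], [0.032, 0.999, -0.002], [-0.0, -0.002, -1.0]]
force: [-3.2, -7.1, 4.2]
width: 0.0138
finger_force: 30.0
```

Emit:
jog_arm(hand=[-1, -1, -1, -1, -1], delta_pos=[[0, 1, 0], [0, 3, 0], [0, 5, 0], [0, 5, 0], [0, 5, 0]], twist=[[0, 0, 0], [0, 0, 0], [0, 0, 0], [0, 0, 0], [0, 0, 0]])

```text
time: 14.52
tcp_pos: [0.6312, -0.0842, 0.0668]
orientation: [[-0.999, 0.033, 0.0], [0.033, 0.999, -0.003], [-0.0, -0.003, -1.0]]
force: [-2.8, -10.9, 3.5]
width: 0.0137
finger_force: 30.0
```

```bash
python3 m.py 7
```

```text
[ 0.63118781 -0.08419423  0.06676828] [ -2.84544197 -10.87868502   3.45287986] 0.013668505321384826 30.018637436378413 14.525
scene block 124 ((13.452531814575195, -36.34941864013672), (65.2424545288086, 43.40229415893555), 43.52754211425781) [-60.27438646  -1.50509096]
scene bracket top 138 ((0.13582992553710938, 3.0142767429351807), (91.27330017089844, 9.028271675109863), 0.04716084524989128)
side block 62 ((-13.902019500732422, -33.77549743652344), (42.09365463256836, 21.882980346679688), 89.0790786743164) [-53.05877055 -13.62133056]
side bracket top 38 ((-33.84855651855469, 2.612091064453125), (23.805789947509766, 9.104897499084473), 0.5085582733154297)
wrist block 5527 ((1.1765403747558594, -32.909820556640625), (54.853145599365234, 50.39547348022461), 89.95177459716797) [-59.39045841  -9.84463284]
```

Emit:
jog_arm(hand=[-1, -1, -1, -1, -1, -1], delta_pos=[[0, 2, 0], [0, 4, 0], [0, 6, 0], [0, 7, 0], [0, 7, 0], [0, 7, 0]], twist=[[0, 0, 0], [0, 0, 0], [0, 0, 0], [0, 0, 0], [0, 0, 0], [0, 0, 0]])

```text
time: 15.42
tcp_pos: [0.6314, -0.0788, 0.0668]
orientation: [[-0.999, 0.032, -0.0], [0.032, 0.999, -0.005], [-0.0, -0.005, -1.0]]
force: [-4.5, -15.1, 4.2]
width: 0.0137
finger_force: 30.0
```

```bash
python3 m.py 8; python3 - <<'E'
from h import *
a=cv2.imread("pics/wrist8.png");b=cv2.imread("pics/side8.png")
cv2.imwrite("pics/c8.png",np.hstack([cv2.resize(a[100:330,170:520],(400,263)),cv2.resize(b[150:300,230:430],(351,263),interpolation=2)]))
E
```

```text
[ 0.63135076 -0.07876075  0.06675833] [ -4.4550543  -15.08576075   4.21293448] 0.013744979517985416 30.04572764126351 15.425
scene block 126 ((14.278275489807129, -34.598106384277344), (59.6618766784668, 43.093040466308594), 40.126216888427734) [-60.23329125  -1.38349605]
scene bracket top 83 ((0.5513572692871094, 4.270580291748047), (9.025593757629395, 89.70662689208984), 87.60498809814453)
side block 63 ((-14.355377197265625, -32.79093933105469), (44.12229919433594, 21.99634552001953), 87.99159240722656) [-52.58612111 -10.74567828]
side bracket top 36 ((-35.318565368652344, 2.8761520385742188), (21.113277435302734, 10.937122344970703), 8.964117050170898)
wrist block 5866 ((1.3515796661376953, -30.777803421020508), (58.8133544921875, 50.80204391479492), 89.83354187011719) [-56.44472497  -5.84682282]
```

View pics/c8.png

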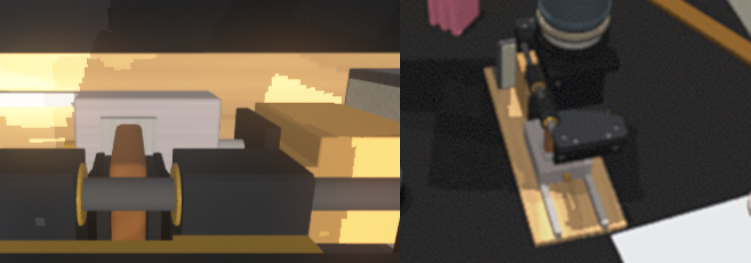

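The crop shows the paddle pinched at (128,180), the block against the card at right, and the brass pin out at the rear at (567,177). Travel gives about 10.7 mm of pad push and force gives about 8.3–9.8 mm, so it is near 10 mm. Next I settle and hand in.

Emit:
jog_arm(hand=[-1, -1, -1, -1], delta_pos=[[0, 0, 0], [0, 0, 0], [0, 0, 0], [0, 0, 0]], twist=[[0, 0, 0], [0, 0, 0], [0, 0, 0], [0, 0, 0]])

```text
time: 16.08
tcp_pos: [0.6314, -0.0788, 0.0668]
orientation: [[-0.999, 0.032, -0.0], [0.032, 0.999, -0.005], [-0.0, -0.005, -1.0]]
force: [-4.4, -15.1, 3.3]
width: 0.0138
finger_force: 30.0
```

```bash
python3 - <<'E'
from rig import bot
s=bot.sense();print(s["tcp_pos"],s["force"],s["finger_force"]);print(bot.finish_job())
E
```

```text
[ 0.6313506  -0.07876064  0.06675605] [ -4.41735078 -15.1417172    3.25217253] 30.04566398834868
the job is handed in; nothing more can be done
None
```

The job is handed in, no verdict returned: the block stands on the jig with its three ribs pressed to the card, and the paddle is held with the pad pushed back an estimated 8–11 mm.

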